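# Close up the row of test blocks in the sanding jig and lock it

### The job

Push the row of five coloured test blocks along the channel of the wooden sanding jig from its tail, as one train, until the front block is hard against the end stop and there are no gaps left in the row. Then swing the dark turn-button fully across the channel behind the last block, so that the row is locked in for sanding. Nothing needs gripping, fingertip pushes do it all: never lift or tip a block, and leave the other things on the bench where they are.

Things in the scene. Friction and masses are not known exactly. Their poses are not given: they have to be found in the camera images.
- jig: Wooden sanding jig fixed to the bench: plywood base 150 x 440 x 12 mm (own y -250 to +190) whose top is the channel floor, and two beech fences along own y, 79 mm apart: the channel. Origin: underside, on the channel's centre line; z up, end stop at the +y end, open tail at -y. Fences: 24 mm wide, own y -245 to +185, tops 34 mm above the bench
- stop_face (a point): middle of the foot of the end stop's inner face, at channel floor height, at own y +150 mm in the jig; axes as the jig's. The stop is as wide as the channel and 28 mm tall. A row of five blocks that is fully home reaches from here 250 mm towards the tail
- turn_button (a joint): turn-button angle, rad: 0 = fully across the channel (locked, at its limit), 1.57 = lying on the near fence, pointing to the tail (jig -y), more = swung outward off the fence (limit 2.8). Starts open at 1.65 to 2.2. Upright hinge with light friction (under 1 N at the tip), stays where it is left
- button_pivot (a point): brass pivot screw, on the button's top face 49 mm above the bench, on the fence nearer the robot (jig own x -51.5, y -112.5 mm); own x runs from pivot to tip. The button is a dark wooden bar 18 mm wide, 14 mm thick with round ends, underside 35 mm above the bench. Locked, its face is 3.5 mm behind the last block of a row fully home
- button_tip (a point): centre of the button's far round end, on its top face, 108 mm from the pivot (the bar ends 9 mm beyond)
- ochre_block: ochre-coloured pressed test block of the row: 76 mm across the channel (own x), 50 mm along it (own y), 45 mm tall, about 0.12 kg; origin centre of its underside, 12 mm above the bench. The five stand in one row, touching or within about 1 mm, in any order of colour; the row starts 60 to 120 mm short of the end stop and slides with 2 to 8 N
- olive_block: olive-coloured pressed test block of the row: 76 mm across the channel (own x), 50 mm along it (own y), 45 mm tall, about 0.12 kg; origin centre of its underside, 12 mm above the bench. The five stand in one row, touching or within about 1 mm, in any order of colour; the row starts 60 to 120 mm short of the end stop and slides with 2 to 8 N
- rust_block: rust-coloured pressed test block of the row: 76 mm across the channel (own x), 50 mm along it (own y), 45 mm tall, about 0.12 kg; origin centre of its underside, 12 mm above the bench. The five stand in one row, touching or within about 1 mm, in any order of colour; the row starts 60 to 120 mm short of the end stop and slides with 2 to 8 N
- cocoa_block: cocoa-coloured pressed test block of the row: 76 mm across the channel (own x), 50 mm along it (own y), 45 mm tall, about 0.12 kg; origin centre of its underside, 12 mm above the bench. The five stand in one row, touching or within about 1 mm, in any order of colour; the row starts 60 to 120 mm short of the end stop and slides with 2 to 8 N
- indigo_block: indigo-coloured pressed test block of the row: 76 mm across the channel (own x), 50 mm along it (own y), 45 mm tall, about 0.12 kg; origin centre of its underside, 12 mm above the bench. The five stand in one row, touching or within about 1 mm, in any order of colour; the row starts 60 to 120 mm short of the end stop and slides with 2 to 8 N
- grey_block: spare grey test block, 76 x 50 x 45 mm, standing alone on the bench beside the jig, not part of the row; origin centre of its underside. Bystander
- sanding_block: cork hand sanding block with a brown abrasive sole, 65 x 110 x 34 mm, on the bench beside the jig; origin centre of its underside. Bystander
- pigment_jar: small ochre jar with green lid, 56 mm across, 75 mm tall; origin centre of its underside. Bystander
- oil_jar: amber glass jar with black lid, 64 mm across, 85 mm tall; origin centre of its underside. Bystander
- bench_brush: wooden bench brush lying on its dark bristles, 275 mm long, 36 mm wide, 22 mm tall; its handle points to its own -x. Bystander
- screwdriver: screwdriver lying on the bench, handle to its own -x. Bystander
- steel_cup: open steel cup, 72 mm across the rim, 85 mm tall; origin centre of its underside. Bystander
There are look-alikes about, which are no part of the job. What is shaped like the ochre_block but purple is not meant.

How it is judged (in metres and radians):
On the way:
1. the whole row has been pushed home against the end stop while the turn-button is still open (y of ochre_block in the frame of stop_face between -0.229 and 0 m and x of ochre_block in the frame of stop_face between -0.006 and 0.006 m and z of each of ochre_block, olive_block, rust_block, cocoa_block, indigo_block in the frame of stop_face below 0.004 m and angle between each of ochre_block, olive_block, rust_block, cocoa_block, indigo_block's own z axis and vertical below 0.06 rad and y of olive_block in the frame of stop_face between -0.229 and 0 m and x of olive_block in the frame of stop_face between -0.006 and 0.006 m and y of rust_block in the frame of stop_face between -0.229 and 0 m and x of rust_block in the frame of stop_face between -0.006 and 0.006 m and y of cocoa_block in the frame of stop_face between -0.229 and 0 m and x of cocoa_block in the frame of stop_face between -0.006 and 0.006 m and y of indigo_block in the frame of stop_face between -0.229 and 0 m and x of indigo_block in the frame of stop_face between -0.006 and 0.006 m and value of joint turn_button above 0.8 rad), for 0.2 s.
At the end, for the whole second after the job is handed in: All five blocks stand flat in the channel with the row home (the last block within 4 mm of where a gapless row against the stop would put it), the turn-button is across the channel (within 0.12 rad of fully locked), and the blocks are at rest (y of ochre_block in the frame of stop_face between -0.229 and 0 m and x of ochre_block in the frame of stop_face between -0.006 and 0.006 m and z of each of ochre_block, olive_block, rust_block, cocoa_block, indigo_block in the frame of stop_face below 0.004 m and angle between each of ochre_block, olive_block, rust_block, cocoa_block, indigo_block's own z axis and vertical below 0.06 rad and y of olive_block in the frame of stop_face between -0.229 and 0 m and x of olive_block in the frame of stop_face between -0.006 and 0.006 m and y of rust_block in the frame of stop_face between -0.229 and 0 m and x of rust_block in the frame of stop_face between -0.006 and 0.006 m and y of cocoa_block in the frame of stop_face between -0.229 and 0 m and x of cocoa_block in the frame of stop_face between -0.006 and 0.006 m and y of indigo_block in the frame of stop_face between -0.229 and 0 m and x of indigo_block in the frame of stop_face between -0.006 and 0.006 m and value of joint turn_button below 0.12 rad and linear speed of each of ochre_block, olive_block, rust_block, cocoa_block, indigo_block below 0.01 m/s); the robot touches nothing.
It fails at once if a block of the row is lifted by more than 6 mm above the channel floor (height (world z) of any of ochre_block, olive_block, rust_block, cocoa_block, indigo_block above 0.018 m).
It fails at once if a block of the row is tipped by more than 0.3 rad (angle between any of ochre_block, olive_block, rust_block, cocoa_block, indigo_block's own z axis and vertical above 0.3 rad).
It fails at once if another thing on the bench is displaced by more than 25 mm or tipped over (distance of any of grey_block, sanding_block, pigment_jar, oil_jar, bench_brush, screwdriver, steel_cup from where it was at the start of the episode above 0.025 m or angle between any of grey_block, sanding_block, pigment_jar, oil_jar, bench_brush, steel_cup's own z axis and vertical above 0.5 rad).
It also fails if it takes over 45 s, if anything falls off the work surface, if the arm or the gripper's body presses on something with over 40 N, if the wrist force passes 120 N, or if a joint passes its speed limit or range.

### The arm

A 6-joint arm with a two-finger parallel gripper is mounted at the origin on the work surface. World frame = base frame: x ahead of the robot, y to its left, z up, the work surface at z = 0. Lengths are in m, angles in degrees, forces in N, time in s.
With the tool pointing down it reaches from about 0.375 to 0.9 m from the base axis. Payload 3.1 kg.
Tool frame: the origin (TCP) lies at the very end of the fingers, on their centre line; the grasp point (between the pads) lies 19 mm behind it (grasp_offset is the distance from the TCP to the grasp point, in m); z points along the fingers, y is the direction in which the jaws open and shut (so a half turn about z gives the same grasp; the last joint's range is limited). The gripper opens to 87 mm and grips with 3 to 60 N. Pads are 19 mm wide; open, the fingers measure 117 mm over their backs; the gripper's body (75 mm by 190 mm) begins 51 mm behind the grasp point.
Start: joints at [56.293, 30.224, 82.088, -0, 67.689, -10.227], TCP at [0.249, 0.573, 0.223] pointing down, gripper open.
Joint ranges: [-176.69, 176.69], [-43.24, 126.21], [12.49, 139.97], [-82, 262], [0, 151.66], [-163.58, 163.58]. Speed limits (degrees/s): [159.86, 159.86, 180, 180, 180, 180].

### API

Orientations are given as a 3x3 rotation matrix whose columns are the frame's x, y, z axes.
In Python, from rig import * gives the robot as it stands. The module is installed in compiled form; this text tells all that it offers.
- The arm moves only by the tool play_rows, never from a script. Its argument "plan" is a list that holds one entry, the list of rows, each a list of 7 numbers: the shift along the world's x, y, z each as a share of 5 cm, from -1 to 1, then the turn, a rotation vector about the world's x, y, z each as a share of pi rad, from -1 to 1, then the gripper's target within -1 to 1 (fully open at 1, half-way at 0, shut at -1). A call has 1 to 12 rows; each row shifts and turns the commanded pose from where the row before left it; what a row does not reach is not made up. A row lasts 1/10 s, in which the tool goes at most 50 mm and 8.59 degrees, less where a joint would pass 70% of its speed; a pose out of reach is approached as far as the arm can. A call with a number of a shift or a turn outside -1 to 1 is refused whole. A call with a gripper value outside its range is refused whole. The fingers move at their own pace and stop on an object; the grip force is fixed at half the most. Time passes only in rows, so rows that do not move let the fingers close. It gives the time, the measured TCP pose, the force and the opening at its end, in the units of the state.
- read_state(): the state, without advancing time (a new reading comes with each control period).
- capture(name): name is "side" or "top" or "wrist"; returns the picture (384x512x3 uint8, red, green, blue); there is no depth.
- camera_params(name): a dict with "intrinsics" (3x3 intrinsics, pixels), "R" (3x3) and "t" (3): a world point X has camera coordinates R X + t; the wrist camera has in their place "mount" (4x4, takes a point from camera to tool coordinates, whose origin is the TCP and whose axes are the flange's). Camera axes: x right, y down, z forward; pixel columns grow to the right and rows downward; lengths in m; the calibration is good to about 2 mm. A picture is of the moment at which its call begins: read the wrist's pose just before it. camera_params takes no time and is no camera call.
- hand_in(): hands the job in, once; it reports no verdict.
The state is a dict: "time_s": time; "joint_positions": joint angles; "qvel": joint speeds; "tau": joint torques, N m; "position": TCP position; "tcp_rot": TCP orientation; "force": force on the tool from outside, world axes, zero at the start; "moment": the same for the moment, N m; "opening": opening from 0.0 (shut) to 1.0 (fully open).
Only numpy, scipy, OpenCV 4.12 (cv2) and the standard library are available. Lean on these libraries where they do the work, as an engineer would, in place of code of your own. Each camera call takes 0.05 s, during which the arm holds its last target. There are 200 camera calls.

## Working session

There is one attempt and no reset: what is moved stays moved. The work goes in short steps, Python scripts to look and compute and a tool call to move; the robot and the scene stay as the last step left them, time stands still between calls to the robot, and variables do not carry over. Pictures are saved under pics/ and viewed, about 8 in all and at most 12, crops included, and the job is handed in when it is done.

Besides the shell and the picture viewer there is one more tool, called in YAML: its name, and indented under it one key for each argument. play_rows: Moves the arm, as the interface text tells. Its arguments: {"type":"object","properties":{"plan":{"type":"array"}},"required":["plan"]}

```bash
mkdir -p pics; python3 - <<'E'
from rig import *
import cv2, numpy as np
s=read_state();print(s['time_s'],s['position'],s['tcp_rot'],s['force'],s['opening'])
for n in ['top','side']:
    im=capture(n);cv2.imwrite(f'pics/{n}0.png',im[:,:,::-1]);
    p=camera_params(n);print(n,p)
E
```

```text
0.0 [0.24858046 0.57265397 0.22158355] [[-9.17197919e-01  3.98430164e-01 -1.17592037e-03]
 [ 3.98431727e-01  9.17196272e-01 -1.77691885e-03]
 [ 3.70571710e-04 -2.09831025e-03 -9.99997730e-01]] [ 0.08391747  0.23376247 -0.33370076] 0.9993604982436763
top {'intrinsics': array([[438.01288715,   0.        , 248.43500692],
       [  0.        , 438.01288715, 190.95982154],
       [  0.        ,   0.        ,   1.        ]]), 'R': array([[ 0.02024946, -0.99968709, -0.01468581],
       [-0.998074  , -0.01935095, -0.05893922],
       [ 0.0586366 ,  0.01585101, -0.99815354]]), 't': array([0.00572957, 0.53147233, 1.29220129])}
side {'intrinsics': array([[408.784231  ,   0.        , 252.70221109],
       [  0.        , 408.784231  , 194.44387057],
       [  0.        ,   0.        ,   1.        ]]), 'R': array([[ 0.85318974, -0.52154569,  0.00757323],
       [-0.38227775, -0.63510937, -0.67119283],
       [ 0.35486756,  0.56975976, -0.74124411]]), 't': array([-0.45331357,  0.2376629 ,  1.13303747])}
```

View pics/top0.png

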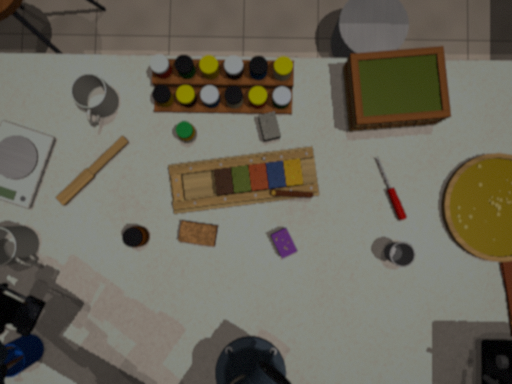

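View pics/side0.png

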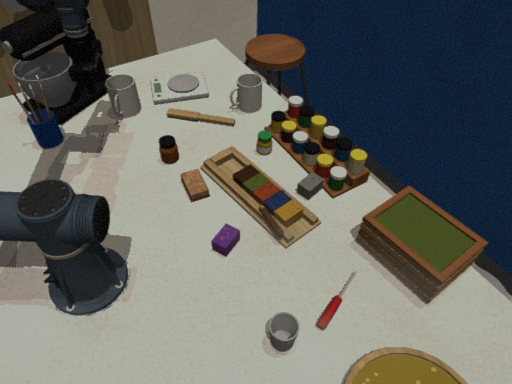

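The top view shows the row at (223..293, 175): cocoa, olive, rust, indigo, ochre, with the stop on the left at about x=180 and the tail on the right. The dark button lies at (272..312, 194). Possible confusions: the purple look-alike (283,242), grey block (267,126), cork (197,233), and the pigment jar (184,131), which is also ochre. The ochre block is the last one in the row, at (293,172). Next is a close crop.

```bash
python3 - <<'E'
import cv2
im=cv2.imread('pics/top0.png');c=im[140:220,160:325]
cv2.imwrite('pics/crop.png',cv2.resize(c,None,fx=4.8,fy=4.8,interpolation=cv2.INTER_CUBIC))
E
```

```text
(no output)
```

View pics/crop.png

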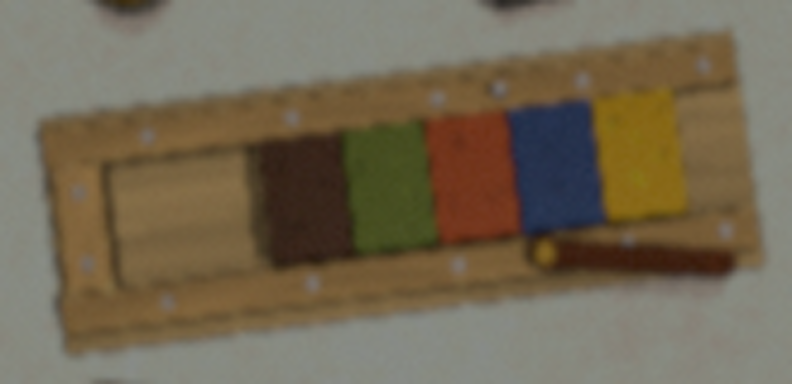

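Crop: ochre is the last block, with its rear top edge at crop (680,88)-(688,213) and the pivot screw at (545,252). The button lies outward with its tip end at about (733,263). The choice is confirmed.

```bash
cat > h.py <<'E'
import numpy as np, cv2
from rig import *
def ray(px,z,cam='top'):
    p=camera_params(cam);C=-p['R'].T@p['t'];d=p['R'].T@np.linalg.inv(p['intrinsics'])@np.r_[px,1]
    return C+d*(z-C[2])/d[2]
def fullpx(c): return np.array(c)/4.8+np.array([160,140])-0.5+0.5/4.8
E
python3 - <<'E'
from h import *
q=lambda c,z: ray(fullpx(c),z)[:2]
P={'fA':(42,120),'fB':(70,350),'fC':(735,32),'fD':(762,262)}
for k,v in P.items(): print(k,q(v,.034).round(4))
piv=q((545,252),.049);tip=q((733,263),.049);print('piv',piv,'tip',tip,np.linalg.norm(tip-piv))
im=cv2.imread('pics/top0.png');hsv=cv2.cvtColor(im,cv2.COLOR_BGR2HSV)
roi=np.zeros(im.shape[:2],bool);roi[155:197,205:310]=1
def rect(name,m):
    m=(m&roi).astype(np.uint8)
    cs,_=cv2.findContours(m,cv2.RETR_EXTERNAL,cv2.CHAIN_APPROX_NONE);c=max(cs,key=cv2.contourArea)
    r=cv2.minAreaRect(c);w=np.array([ray(p,.057)[:2] for p in cv2.boxPoints(r)]);print(name,m.sum(),w.mean(0).round(4),w.round(3).tolist())
H,S,V=[hsv[...,i].astype(int) for i in range(3)]
rect('ochre',(H>20)&(H<28)&(S>170)); rect('indigo',(H>100)&(H<125)&(S>100)); rect('rust',(H<9)&(S>150)&(V>110)); rect('olive',(H>32)&(H<50)&(S>120))
# jig frame from fence corners
A,B,C,D=[q(P[k],.034) for k in('fA','fB','fC','fD')]
ey=((A-C)+(B-D));ey/=np.linalg.norm(ey);ex=np.array([ey[1],-ey[0]])
print('ey',ey,'len',np.linalg.norm(A-C),np.linalg.norm(B-D),'w',np.linalg.norm(A-B),np.linalg.norm(C-D))
ctr=(A+B+C+D)/4; O=ctr+ey*0.030; print('O fences',O)
print('O from pivot',piv+ex*.0515+ey*.1125)
for n,c in dict(rear1=(680,88),rear2=(688,213),front1=(262,142),front2=(275,265)).items():
    w=q(c,.057)-O;print(n,w@ex,w@ey)
d=tip-piv;print('button ang',np.degrees(np.arctan2(-d@ey,d@ex)), np.arctan2(-d@ey,d@ex))
E
```

```text
fA [0.6038 0.2548]
fB [0.4624 0.2332]
fC [ 0.6662 -0.1714]
fD [ 0.5247 -0.1895]
piv [ 0.52736017 -0.05616439] tip [ 0.5229057  -0.16984862] 0.11377146845759932
ochre 428 [ 0.5864 -0.1123] [[0.621, -0.083], [0.629, -0.13], [0.552, -0.142], [0.544, -0.095]]
indigo 371 [ 0.578 -0.061] [[0.609, -0.034], [0.616, -0.077], [0.547, -0.088], [0.54, -0.045]]
rust 112 [ 0.5502 -0.0113] [[0.559, 0.007], [0.563, -0.027], [0.541, -0.03], [0.537, 0.005]]
olive 380 [0.5635 0.0395] [[0.595, 0.067], [0.602, 0.022], [0.532, 0.012], [0.525, 0.057]]
ey [-0.14528437  0.98938994] len 0.43069690569294067 0.4272309089552725 w 0.1430351662208577 0.1426393039680435
O fences [0.55989119 0.06146041]
O from pivot [0.56196927 0.06262413]
rear1 0.038445555350590986 -0.20484969888684165
rear2 -0.03720511651082622 -0.1996052472663461
front1 0.03797094108624125 0.04986921135870134
front2 -0.036966579847451726 0.051072896625646506
button ang 100.5976142837678 1.7557595889030253
```

play_rows:
  plan:
    - [[0.434,-0.929,0,0,0,-0.02,-1],[0.434,-0.929,0,0,0,-0.02,-1],[0.434,-0.929,0,0,0,-0.02,-1],[0.434,-0.929,0,0,0,-0.02,-1],[0.434,-0.929,0,0,0,-0.02,-1],[0.434,-0.929,0,0,0,-0.02,-1],[0.434,-0.929,0,0,0,-0.02,-1],[0.434,-0.929,0,0,0,-0.02,-1],[0.434,-0.929,0,0,0,-0.02,-1],[0.434,-0.929,0,0,0,-0.02,-1],[0.434,-0.929,0,0,0,-0.02,-1],[0.434,-0.929,0,0,0,-0.02,-1]]

```text
time_s: 1.3
position: [0.5032, 0.0276, 0.2224]
tcp_rot: [[-0.393, 0.92, -0.0], [0.92, 0.393, 0.0], [0.0, -0.0, -1.0]]
force: [1.1, 0.7, -0.4]
opening: 0.03
```

play_rows:
  plan:
    - [[0.434,-0.929,0,0,0,-0.02,-1],[0.434,-0.929,0,0,0,-0.02,-1],[0.434,-0.929,0,0,0,-0.02,-1],[0.434,-0.929,0,0,0,-0.02,-1],[0,0,-0.5,0,0,0,-1],[0,0,-0.5,0,0,0,-1],[0,0,0,0,0,0,-1],[0,0,0,0,0,0,-1]]

```text
time_s: 2.1
position: [0.5872, -0.1513, 0.1721]
tcp_rot: [[-0.155, 0.988, -0.002], [0.988, 0.155, 0.001], [0.001, -0.001, -1.0]]
force: [0.3, 0.5, 0.6]
opening: 0.003
```

```bash
python3 - <<'E'
from h import *
s=read_state();print(s['time_s'],s['position'],s['tcp_rot'].round(3),s['force'],s['opening'])
im=capture('wrist');cv2.imwrite('pics/w1.png',im[:,:,::-1])
p=camera_params('wrist');K=p['intrinsics'];M=p['mount'];R=s['tcp_rot'];T=s['position']
Cw=R@M[:3,3]+T;Rw=R@M[:3,:3];print(Cw,K.round(1).tolist())
np.savez('w1.npz',K=K,Cw=Cw,Rw=Rw)
E
```

```text
2.1 [ 0.58716773 -0.1513202   0.1721445 ] [[-0.155  0.988 -0.002]
 [ 0.988  0.155  0.001]
 [ 0.001 -0.001 -1.   ]] [0.33715837 0.52404467 0.60334255] 0.0030881524601918627
[ 0.57637402 -0.07232884  0.33459376] [[306.5, 0.0, 256.6], [0.0, 306.5, 190.7], [0.0, 0.0, 1.0]]
```

View pics/w1.png

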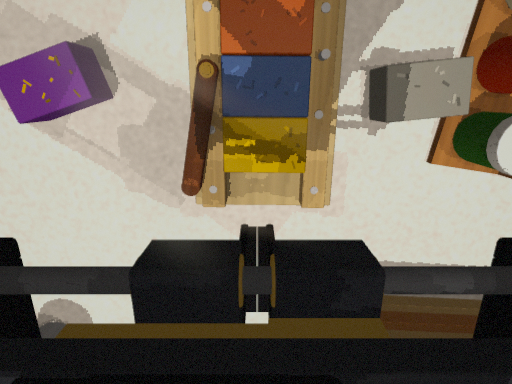

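Wrist view: ochre's rear top edge runs (223,173)-(307,173), the pivot is at (207,69), the button's far end is at (192,186), and the tail end is at row 206. The button is open and the shut fingers are at (257,275).

```bash
python3 - <<'E'
import numpy as np
d=np.load('w1.npz');K,C,R=d['K'],d['Cw'],d['Rw']
def r(px,z):
    v=R@np.linalg.inv(K)@np.r_[px,1];return (C+v*(z-C[2])/v[2])[:2]
a,b=r((223,173),.057),r((307,173),.057);piv=r((207,69),.049);tip=r((192,186),.049)
print('rear',a,b,(a+b)/2,np.linalg.norm(a-b));print('piv',piv,'tip',tip,np.linalg.norm(tip-piv))
for ang in(.145,.149,.155):
    ey=np.array([-np.sin(ang),np.cos(ang)]);ex=np.array([ey[1],-ey[0]])
    O=piv+.0515*ex+.1125*ey;w=(a+b)/2-O;d=tip-piv
    print('O',O,'rear in jig',w@ex,w@ey,'btn',np.arctan2(-d@ey,d@ex))
    L,Rr=r((228,120),.034),r((310,190),.034)
# fence inner edges at two image rows on fence tops
for p in [(221,20),(313,20),(225,200),(303,200)]: print(p,r(p,.034))
E
```

```text
rear [ 0.55511977 -0.14357069] [ 0.63229662 -0.13145806] [ 0.5937082  -0.13751437] 0.07812158911985842
piv [ 0.52934788 -0.05558127] tip [ 0.52639037 -0.16314366] 0.10760304075315374
O [0.56405203 0.0631795 ] rear in jig 0.00034620268527298586 -0.20287286688908898 btn 1.7432851002368122
O [0.56357671 0.06331737] rear in jig -1.570258737530227e-05 -0.20307952816483324 btn 1.7472851002368122
O [0.56286271 0.0635206 ] rear in jig -0.0005601032100804237 -0.20338680166926196 btn 1.7532851002368122
(221, 20) [ 0.53468709 -0.01292698]
(313, 20) [ 6.14362827e-01 -5.20066980e-04]
(225, 200) [ 0.55893107 -0.17764364]
(303, 200) [ 0.63862646 -0.16511533]
```

play_rows:
  plan:
    - [[0.1,-0.15,0,0,0,0,-1],[0.1,-0.15,-0.4,0,0,0,-1],[0,0,-0.5,0,0,0,-1],[0,0,-0.5,0,0,0,-1],[0,0,0,0,0,0,-1],[0,0,0,0,0,0,-1]]

```text
time_s: 2.75
position: [0.5984, -0.167, 0.1035]
tcp_rot: [[-0.155, 0.988, 0.001], [0.988, 0.155, -0.001], [-0.001, 0.001, -1.0]]
force: [0.4, 0.1, -0.1]
opening: 0.009
```

play_rows:
  plan:
    - [[0,0,-0.5,0,0,0,-1],[0,0,-0.5,0,0,0,-1],[0,0,-0.4,0,0,0,-1],[0,0,-0.14,0,0,0,-1],[0,0,0,0,0,0,-1],[0,0,0,0,0,0,-1]]

```text
time_s: 3.35
position: [0.5989, -0.1671, 0.0272]
tcp_rot: [[-0.155, 0.988, 0.003], [0.988, 0.155, -0.001], [-0.002, 0.003, -1.0]]
force: [1.0, 0.7, 1.0]
opening: 0.006
```

play_rows:
  plan:
    - [[-0.015,0.1,0,0,0,0,-1],[-0.015,0.1,0,0,0,0,-1],[-0.015,0.1,0,0,0,0,-1],[-0.015,0.1,0,0,0,0,-1],[-0.015,0.1,0,0,0,0,-1],[-0.015,0.1,0,0,0,0,-1],[-0.015,0.1,0,0,0,0,-1],[-0.015,0.1,0,0,0,0,-1],[-0.015,0.1,0,0,0,0,-1],[-0.015,0.1,0,0,0,0,-1],[-0.015,0.1,0,0,0,0,-1],[-0.015,0.1,0,0,0,0,-1]]

```text
time_s: 4.55
position: [0.5887, -0.1063, 0.0256]
tcp_rot: [[-0.155, 0.988, 0.0], [0.988, 0.155, -0.0], [-0.0, 0.0, -1.0]]
force: [0.5, -4.3, 2.8]
opening: 0.001
```

play_rows:
  plan:
    - [[-0.015,0.1,0,0,0,0,-1],[-0.015,0.1,0,0,0,0,-1],[-0.015,0.1,0,0,0,0,-1],[-0.015,0.1,0,0,0,0,-1],[-0.015,0.1,0,0,0,0,-1],[-0.015,0.1,0,0,0,0,-1],[-0.015,0.1,0,0,0,0,-1],[-0.015,0.1,0,0,0,0,-1],[-0.015,0.1,0,0,0,0,-1],[-0.012,0.08,0,0,0,0,-1]]

```text
time_s: 5.55
position: [0.581, -0.057, 0.0255]
tcp_rot: [[-0.155, 0.988, -0.0], [0.988, 0.155, 0.0], [0.0, -0.0, -1.0]]
force: [1.2, -4.9, 3.0]
opening: 0.002
```

play_rows:
  plan:
    - [[-0.006,0.04,0,0,0,0,-1],[-0.006,0.04,0,0,0,0,-1],[-0.006,0.04,0,0,0,0,-1],[0,0,0,0,0,0,-1]]

```text
time_s: 5.95
position: [0.5801, -0.0511, 0.0254]
tcp_rot: [[-0.155, 0.988, -0.0], [0.988, 0.155, 0.001], [0.001, -0.0, -1.0]]
force: [1.0, -2.8, 2.5]
opening: 0.01
```

play_rows:
  plan:
    - [[-0.003,0.02,0,0,0,0,-1],[-0.003,0.02,0,0,0,0,-1],[-0.003,0.02,0,0,0,0,-1],[-0.003,0.02,0,0,0,0,-1],[-0.003,0.02,0,0,0,0,-1],[0,0,0,0,0,0,-1]]

```text
time_s: 6.55
position: [0.5795, -0.0471, 0.0254]
tcp_rot: [[-0.156, 0.988, -0.0], [0.988, 0.156, -0.001], [-0.001, -0.0, -1.0]]
force: [-0.3, -6.1, 1.7]
opening: 0.009
```

play_rows:
  plan:
    - [[-0.003,0.02,0,0,0,0,-1],[-0.003,0.02,0,0,0,0,-1],[-0.003,0.02,0,0,0,0,-1],[0,0,0,0,0,0,-1]]

```text
time_s: 6.95
position: [0.58, -0.047, 0.0255]
tcp_rot: [[-0.157, 0.988, 0.002], [0.988, 0.157, -0.005], [-0.005, 0.001, -1.0]]
force: [-0.1, -14.5, -1.2]
opening: 0.004
```

play_rows:
  plan:
    - [[-0.003,0.02,0,0,0,0,-1],[-0.003,0.02,0,0,0,0,-1],[0,0,0,0,0,0,-1],[0,0,0,0,0,0,-1]]

```text
time_s: 7.35
position: [0.5808, -0.0469, 0.0258]
tcp_rot: [[-0.158, 0.987, 0.004], [0.987, 0.158, -0.008], [-0.008, 0.003, -1.0]]
force: [0.1, -20.3, -1.5]
opening: 0.01
```

play_rows:
  plan:
    - [[0.03,-0.2,0,0,0,0,-1],[0.03,-0.2,0,0,0,0,-1],[0.01,-0.1,0,0,0,0,-1],[0,0,0.5,0,0,0,-1],[0,0,0.5,0,0,0,-1],[0,0,0.6,0,0,0,-1],[-0.5,-0.25,0,0,0,0,-1],[-0.5,-0.25,0,0,0,0,-1],[-0.5,-0.25,0,0,0,0,-1],[-0.5,-0.25,0,0,0,0,-1],[0,0,0,0,0,0,-1],[0,0,0,0,0,0,-1]]

```text
time_s: 8.55
position: [0.4823, -0.1162, 0.1056]
tcp_rot: [[-0.154, 0.988, 0.0], [0.988, 0.154, 0.001], [0.001, 0.0, -1.0]]
force: [-0.3, -0.4, 0.7]
opening: 0.002
```

```bash
python3 - <<'E'
from h import *
s=read_state();print(s['time_s'],s['position'],s['force'])
im=capture('top');c=im[130:250,160:325];c=cv2.resize(c,None,fx=4.8,fy=4.8,interpolation=cv2.INTER_CUBIC)
cv2.imwrite('pics/t2.png',c[:,:,::-1])
E
```

```text
8.55 [ 0.48226752 -0.11624283  0.10557934] [-0.34547304 -0.38824536  0.69083042]
```

View pics/t2.png

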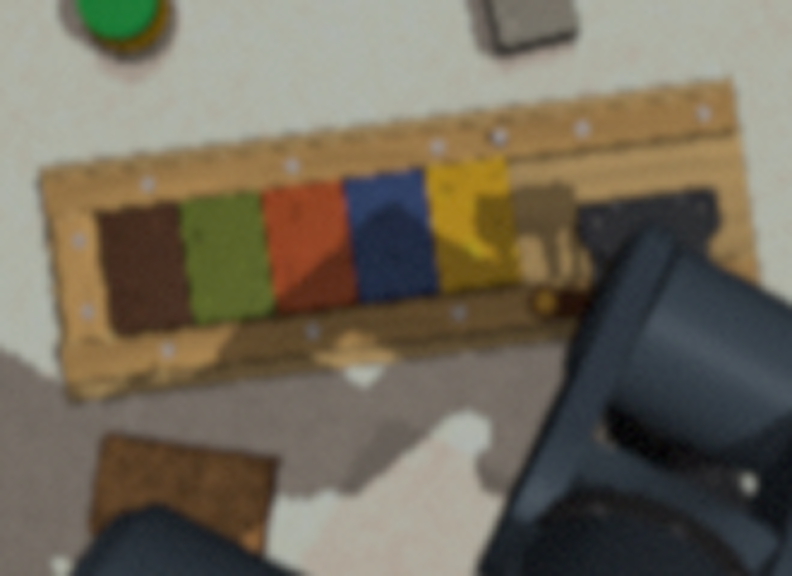

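The row is home: cocoa is at the stop, crop x≈100, and ochre's rear is at x≈517 with no gaps visible. Next I lower the fingers outside the button.

play_rows:
  plan:
    - [[0.04,-0.28,0,0,0,0,-1],[0,0,-0.4,0,0,0,-1],[0,0,-0.4,0,0,0,-1],[0,0,-0.4,0,0,0,-1],[0,0,-0.1,0,0,0,-1],[0,0,0,0,0,0,-1],[0,0,0,0,0,0,-1]]

```text
time_s: 9.3
position: [0.4852, -0.1309, 0.041]
tcp_rot: [[-0.155, 0.988, 0.001], [0.988, 0.155, -0.001], [-0.001, 0.001, -1.0]]
force: [-0.0, -0.7, 0.3]
opening: 0.004
```

```bash
python3 - <<'E'
from h import *
s=read_state();print(s['position'],s['force'])
piv=np.array([.5294,-.0556]);ey=np.array([-.147,.989]);ex=np.array([.989,.147])
for r in(.068,.075):
  for t in np.arange(1.8,-.11,-.2):
    u=np.array([np.cos(t),-np.sin(t)]);m=np.array([np.sin(t),np.cos(t)]);h=.015*abs(m[0])+.0105*abs(m[1])
    c=r*u-(.009+h)*m;w=piv+c[0]*ex+c[1]*ey;print(r,round(t,2),c.round(4),w.round(4))
E
```

```text
[ 0.48518809 -0.13094509  0.04095082] [-0.04808911 -0.65417817  0.31247257]
0.068 1.8 [-0.0408 -0.0603] [ 0.498  -0.1212]
0.068 1.6 [-0.0263 -0.0673] [ 0.5133 -0.126 ]
0.068 1.4 [-0.0136 -0.0714] [ 0.5264 -0.1282]
0.068 1.2 [-0.0003 -0.0731] [ 0.5398 -0.1279]
0.068 1.0 [ 0.0138 -0.072 ] [ 0.5536 -0.1248]
0.068 0.8 [ 0.028  -0.0676] [ 0.567  -0.1184]
0.068 0.6 [ 0.0414 -0.06  ] [ 0.5791 -0.1088]
0.068 0.4 [ 0.0531 -0.0491] [ 0.5891 -0.0963]
0.068 0.2 [ 0.0622 -0.0353] [ 0.5961 -0.0814]
0.068 0.0 [ 0.068  -0.0195] [ 0.5995 -0.0649]
0.075 1.8 [-0.0424 -0.0671] [ 0.4974 -0.1282]
0.075 1.6 [-0.0265 -0.0743] [ 0.5141 -0.1329]
0.075 1.4 [-0.0124 -0.0783] [ 0.5286 -0.1348]
0.075 1.2 [ 0.0022 -0.0796] [ 0.5433 -0.134 ]
0.075 1.0 [ 0.0176 -0.0779] [ 0.5582 -0.13  ]
0.075 0.8 [ 0.0328 -0.0727] [ 0.5726 -0.1226]
0.075 0.6 [ 0.0471 -0.0639] [ 0.5854 -0.1119]
0.075 0.4 [ 0.0595 -0.0518] [ 0.5959 -0.0981]
0.075 0.2 [ 0.0691 -0.0367] [ 0.6031 -0.0818]
0.075 0.0 [ 0.075  -0.0195] [ 0.6064 -0.0639]
```

play_rows:
  plan:
    - [[0.13,0.02,0,0,0,0,-1],[0.13,0.02,0,0,0,0,-1],[0.15,-0.01,0,0,0,0,-1],[0.15,-0.01,0,0,0,0,-1],[0.14,-0.01,0,0,0,0,-1],[0.14,-0.01,0,0,0,0,-1],[0.13,0.01,0,0,0,0,-1],[0.13,0.01,0,0,0,0,-1],[0.15,0.04,0,0,0,0,-1],[0.15,0.04,0,0,0,0,-1]]

```text
time_s: 10.3
position: [0.5548, -0.1254, 0.0405]
tcp_rot: [[-0.155, 0.988, -0.0], [0.988, 0.155, 0.0], [0.0, -0.0, -1.0]]
force: [-1.1, -0.5, -0.3]
opening: 0.006
```

play_rows:
  plan:
    - [[0.14,0.06,0,0,0,0,-1],[0.14,0.06,0,0,0,0,-1],[0.12,0.1,0,0,0,0,-1],[0.12,0.1,0,0,0,0,-1],[0.1,0.13,0,0,0,0,-1],[0.1,0.13,0,0,0,0,-1],[0.07,0.14,0,0,0,0,-1],[0.07,0.14,0,0,0,0,-1],[0,0,0,0,0,0,-1]]

```text
time_s: 11.2
position: [0.5979, -0.0814, 0.0406]
tcp_rot: [[-0.156, 0.988, 0.001], [0.988, 0.156, 0.0], [0.0, 0.001, -1.0]]
force: [-0.2, 0.2, -0.1]
opening: 0.002
```

play_rows:
  plan:
    - [[0.01,0.06,0,0,0,0,-1],[0.01,0.06,0,0,0,0,-1],[0.01,0.06,0,0,0,0,-1],[0,0.06,0,0,0,0,-1],[0,0.04,0,0,0,0,-1],[0,0.04,0,0,0,0,-1],[0,0,0,0,0,0,-1]]

```text
time_s: 11.9
position: [0.5988, -0.0662, 0.0406]
tcp_rot: [[-0.155, 0.988, -0.0], [0.988, 0.155, 0.0], [0.0, 0.0, -1.0]]
force: [0.3, -0.4, -0.7]
opening: 0.008
```

play_rows:
  plan:
    - [[0,0.02,0,0,0,0,-1],[0,0.02,0,0,0,0,-1],[0,0.02,0,0,0,0,-1],[0,0,0,0,0,0,-1]]

```text
time_s: 12.3
position: [0.5988, -0.0655, 0.0406]
tcp_rot: [[-0.156, 0.988, -0.0], [0.988, 0.156, -0.003], [-0.003, -0.001, -1.0]]
force: [-1.3, -7.3, -0.7]
opening: 0.006
```

Force rose with no more motion, so the button is at its limit. Next: retreat and check.

play_rows:
  plan:
    - [[0.01,-0.1,0,0,0,0,-1],[0.03,-0.2,0,0,0,0,-1],[0.03,-0.2,0,0,0,0,-1],[0,0,0.6,0,0,0,-1],[0,0,0.8,0,0,0,-1],[0,0,0.9,0,0,0,-1],[0.1,-0.7,0.5,0,0,0,-1],[0,-0.7,0,0,0,0,-1],[0,0,0,0,0,0,-1],[0,0,0,0,0,0,-1]]

```text
time_s: 13.3
position: [0.6069, -0.1595, 0.1804]
tcp_rot: [[-0.153, 0.988, -0.0], [0.988, 0.153, 0.001], [0.001, -0.0, -1.0]]
force: [-0.4, -0.0, -0.5]
opening: 0.006
```

```bash
python3 - <<'E'
from h import *
s=read_state();print(s['time_s'],s['position'],s['force'])
im=capture('wrist');p=camera_params('wrist');M=p['mount'];R=s['tcp_rot'];T=s['position']
np.savez('w1.npz',K=p['intrinsics'],Cw=R@M[:3,3]+T,Rw=R@M[:3,:3])
cv2.imwrite('pics/w2.png',im[:,:,::-1])
E
```

```text
13.3 [ 0.60691692 -0.15946225  0.18037272] [-0.43619286 -0.03963144 -0.52743501]
```

View pics/w2.png

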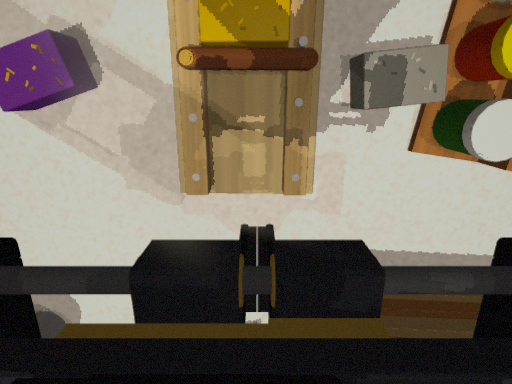

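Wrist view: the button lies straight across the channel, from pivot (187,57) to tip (307,58). Ochre's rear top edge is just ahead of it at row 46.

```bash
python3 - <<'E'
from h import *
d=np.load('w1.npz');K,C,R=d['K'],d['Cw'],d['Rw']
def r(px,z):
    v=R@np.linalg.inv(K)@np.r_[px,1];return (C+v*(z-C[2])/v[2])[:2]
piv,tip=r((187,57),.049),r((307,58),.049);e=(r((200,46),.057)+r((289,46),.057))/2
ey=np.array([-.1465,.989]);ex=np.array([.989,.1465]);b=tip-piv
print('button',np.arctan2(-b@ey,b@ex),'rear rel pivot y (want .0125)',(e-piv)@ey,'x (want .0515)',(e-piv)@ex)
s=read_state();print(s['force'],s['time_s']);print(hand_in())
E
```

```text
button 0.00226306426268547 rear rel pivot y (want .0125) 0.007992799686300256 x (want .0515) 0.05122507747700908
[-0.23965168  0.11051404 -0.543583  ] 13.35
the job is handed in; nothing more can be done
None
```

I pushed the row home and swung the turn-button across behind it. I handed the job in at 13.35 s with the arm clear; the hand-in gave no verdict.

**Row:** I pushed all five blocks as one train with the shut fingertips. At the end stop the force rose to about 20 N with no further motion. The top view then showed cocoa at the stop, ochre at the tail and no visible gaps, with the button still open. The row has not been measured block by block.

**Button:** I swung it with the fingertips until it stopped at its limit, at about 7 N. The last wrist picture puts it at about 0.002 rad, with the limit for locked at 0.12 rad.

**Check that disagreed:** the final picture put ochre's rear edge 8 mm ahead of the pivot, where 12.5 mm is nominal. I picked that edge by eye, and the visible line may be the lower part of ochre's rear face at the button rather than its top edge. I did not resolve this before handing in. The end-stop force and the top view both say the row is home.

I saw no other object disturbed in the pictures I viewed, but I did not measure their positions.

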